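Start the shoe-finishing machine

TASK

Start up the shoe-finishing machine in the safe order, pressing with the closed fingertips: first press the orange half of the power rocker fully down to switch it on, then push the blue dust-extractor button fully in, then push the green start button fully in; each stays where it is pushed. Keep off the red stop button, pick nothing up, and leave the shoes, tins, bottle, carton and tools on the bench where they are.

Things in the scene. Friction and masses are not known exactly. Their poses are not given: they have to be found in the camera images.
- power_box: fixed grey bench switch station with the power rocker on top, 106 (x) x 64 (y) x 50 mm high; origin under its centre on the bench. The rocker's length lies along the box's x; its ON half is on the +x side
- power_rocker (a joint): the power rocker, 70 x 32 mm, a see-saw on a cross pivot (the box's y) 62 mm above the bench. Orange half with white dot is ON, the other is black; the halves form a V, each 0.2 rad up. Angle in rad: -0.2 fully off (orange half steep up), +0.2 fully on (orange half down and level). Stays where it is left; about 3.5 N down on the white dot moves it
- rocker_on_pad (a point): the white dot on the surface of the rocker's orange ON half, 22 mm from the pivot; the place to press down. It moves with the rocker: about 74 mm above the bench when off, 66 mm when fully on
- extractor_box: fixed square grey station of the dust extractor, 78 x 78 x 50 mm high, with one blue button; origin under its centre on the bench
- extractor (a joint): depth of the blue dust-extractor button in m, 0 is out, 0.008 fully in. It is pressed straight down and does not spring back: it stays at whatever depth it is pushed to, and needs about 3.5 N to move
- extractor_top (a point): centre of the top face of the blue button (34 mm across, 74 mm above the bench when out, 66 mm when in; the aluminium collar round it is 46 mm across, 56 mm high)
- machine_box: fixed yellow station of the finishing machine, 75 (x) x 140 (y) x 50 mm high, with a green button 36 mm to the +y side of its centre and a red one 36 mm to the -y side; origin under its centre on the bench
- start (a joint): depth of the green start button in m, 0 is out, 0.008 fully in. It is pressed straight down and does not spring back: it stays at whatever depth it is pushed to, and needs about 3.5 N to move
- start_top (a point): centre of the top face of the green start button (34 mm across, 74 mm above the bench when out, 66 mm when in)
- stop (a joint): depth of the red stop button in m, 0 is out, 0.008 fully in; sprung, it returns by itself. Not to be pressed
- stop_top (a point): centre of the top face of the red stop button (34 mm across, 74 mm above the bench)
- shoe_a: brown leather slip-on shoe, about 260 x 80 x 80 mm, lying at the back; origin under its middle, x to the toe
- shoe_b: the other brown leather shoe, same size; origin under its middle, x to the toe
- cement_can: blue and steel cement can, 90 mm across, 115 mm high; origin under its middle
- dye_bottle: small amber bottle with black cap, 38 mm across, 80 mm high, standing between the switch stations; origin under its middle
- polish_tin: flat polish tin with green lid, 55 mm across, 23 mm high, lying between the switch stations; origin under its middle
- peg_tin: open brass tin of wooden pegs, 92 mm across, 45 mm high; origin under its middle
- tack_carton: open turquoise carton, 55 x 45 x 85 mm high; origin under its middle
- hammer: hammer 240 mm long, lying on the paper to the left of the robot; handle towards its own -x
- glue_brush: glue brush 190 mm long, lying flat; handle towards its own -x
Not all that is in view belongs to the job. What is meant by the machine_box is not purple, and is the larger of those in its own colour.

How it is judged:
By the outcome, as a careful person would: the job done as asked, in the order asked, and still so for the second after the job is handed in, with the robot touching nothing.
It also fails if it takes over 48 s, if anything falls off the work surface, if the arm or the gripper's body presses on something with over 40 N, if the wrist force passes 120 N, or if a joint passes its speed limit or range.

ROBOT

A 7-joint arm with a two-finger parallel gripper is mounted at the origin on the work surface. World frame = base frame: x ahead of the robot, y to its left, z up, the work surface at z = 0. Lengths are in mm, angles in rad, forces in N, time in s.
With the tool pointing down it reaches from about 400 to 875 mm from the base axis. Payload 6.5 kg.
Tool frame: the origin (TCP) lies midway between the tips of the shut fingers; the grasp point (between the pads) lies 19 mm behind it; z points along the fingers, y is the line along which they close (so a half turn about z gives the same grasp; the last joint's range is limited). The gripper opens to 85 mm and grips with 20 to 120 N. Pads are 22 mm wide; open, the fingers measure 114 mm over their backs; the gripper's body (76 mm by 85 mm) begins 54 mm behind the grasp point. The pads swing forward as they close: fully open they stand 13 mm farther back than shut.
Start: joints at [1.074, 0.536, -0.004, 1.538, 0.003, 1.067, -0.071], TCP at [271.433, -590.605, 231.29] pointing down, gripper open.
Joint ranges: [-2.7, 2.7], [-0.37, 2.16], [-1.27, 1.26], [0.24, 2.4], [-1.31, 4.45], [0.19, 1.91], [-2.76, 2.76]. Speed limits (rad/s): [2.39, 2.39, 3.14, 3.14, 3.14, 3.14, 3.14].

INTERFACE

Orientations are given as a unit quaternion [w, x, y, z].
In Python, from cell import readout, viewer, workorder gives the robot as it stands.
- The arm moves only by the shell command python3 -m jog 'ROWS' [FORCE]. ROWS is JSON, a list that holds one entry, the list of rows, each a list of 5 numbers: the opening, from 0 (shut) to 1 (fully open), then the shift along the tool's x, y, z in units of 25 mm (1.0 is 25 mm), then the turn about the tool's z in units of 6 degrees (1.0 is 6 degrees). A call has 1 to 12 rows; each row shifts and turns the commanded pose from where the row before left it, along the tool's axes as they then stand; what a row does not reach is not made up. A row lasts 1/12 s, in which the tool goes at most 41.7 mm and 7.16 degrees, less where a joint would pass 70% of its speed; a pose out of reach is approached as far as the arm can. A call is refused whole if a number of a shift passes 1 or a number of a turn 1, either way. A call with a gripper value outside its range is refused whole. The fingers move at their own pace and stop on an object; FORCE is the grip in N (left out, the last holds). Time passes only in rows, so rows that do not move let the fingers close. It gives the time, the measured TCP pose, the force, the opening and the grip force at its end, in the units of the state.
- readout.read_state(): the state, without advancing time (a new reading comes with each control period).
- viewer.capture(name): name is "scene" or "side" or "wrist"; returns a dict with "color" (400x640x3 uint8, red, green, blue), "fx", "fy", "cx", "cy" (pixels), "k1" (the pictures are not rectified: a ray, as slopes to the right and down, at radius r is drawn at 1 + k1 r^2 times it, then the intrinsics apply), "world_to_cam" (4x4, takes a point from world to camera coordinates); the wrist camera has in their place "tool_from_camera" (4x4, takes a point from camera to tool coordinates, whose origin is the TCP and whose axes are the flange's). Camera axes: x right, y up, looking along -z (the intrinsics and any distortion apply to the point x, -y, -z); pixel columns grow to the right and rows downward; lengths in mm; the calibration is good to about 2 mm. A picture is of the moment at which its call begins: read the wrist's pose just before it. There is no depth.
- workorder.finish_job(): hands the job in; it is judged then, once.
The state is a dict: "time": time; "joint_positions": joint angles; "joint_vel": joint speeds; "joint_efforts": joint torques, N m; "position": TCP position; "tool_rot": TCP orientation; "force": force on the tool from outside, world axes, zero at the start; "ft_torque": the same for the moment, N m; "width": finger opening in mm; "grasp_force": force on a finger pad.
Only numpy, scipy, OpenCV 4.12 (cv2) and the standard library are available. Lean on these libraries where they do the work, as an engineer would, in place of code of your own. Each camera call takes 0.05 s, during which the arm holds its last target. There are 200 camera calls.

## Working session

There is one attempt and no reset: what is moved stays moved. The work goes in short steps, Python scripts to look and compute and a shell command to move; the robot and the scene stay as the last step left them, time stands still between calls to the robot, and variables do not carry over. Pictures are saved under pics/ and viewed, at most 10 in all, crops included, and the job is handed in when it is done.

```bash
mkdir -p pics
cat > h.py <<'E'
import numpy as np, cv2, pickle
from cell import readout, viewer
from scipy.spatial.transform import Rotation as R
def snap(n,f):
    s=readout.read_state(); c=viewer.capture(n); c['state']=s
    pickle.dump(c,open(f'pics/{f}.pkl','wb')); cv2.imwrite(f'pics/{f}.png',c['color'][:,:,::-1]); return c
def load(f): return pickle.load(open(f'pics/{f}.pkl','rb'))
def ray(c,u,v):
    K=np.array([[c['fx'],0,c['cx']],[0,c['fy'],c['cy']],[0,0,1]])
    d=np.array([(u-c['cx'])/c['fx'],(v-c['cy'])/c['fy']]); p=d.copy()
    for _ in range(30): p=d/(1+c['k1']*(p@p))
    dc=np.array([p[0],-p[1],-1])
    if 'world_to_cam' in c: T=np.linalg.inv(np.array(c['world_to_cam']))
    else:
        s=c['state']; W=np.eye(4); q=s['tool_rot']; W[:3,:3]=R.from_quat([q[1],q[2],q[3],q[0]]).as_matrix(); W[:3,3]=s['position']
        T=W@np.array(c['tool_from_camera'])
    return T[:3,3],T[:3,:3]@dc/np.linalg.norm(dc)
def at(c,u,v,z):
    o,d=ray(c,u,v); return o+d*(z-o[2])/d[2]
def tri(*obs):
    A=np.zeros((3,3));b=np.zeros(3)
    for c,u,v in obs:
        o,d=ray(c,u,v);P=np.eye(3)-np.outer(d,d);A+=P;b+=P@o
    x=np.linalg.solve(A,b); return x
E
python3 - <<'E'
from h import *
for n in ('scene','side','wrist'): c=snap(n,n+'0')
s=c['state'];print(s['position'],s['tool_rot'],s['time'],s['width'])
E
```

```text
[ 271.16862194 -590.11608351  230.48703838] [-7.51294243e-04  9.76887558e-01  2.13752381e-01 -2.34527016e-04] 0.1 85.57445344601912
```

View pics/scene0.png

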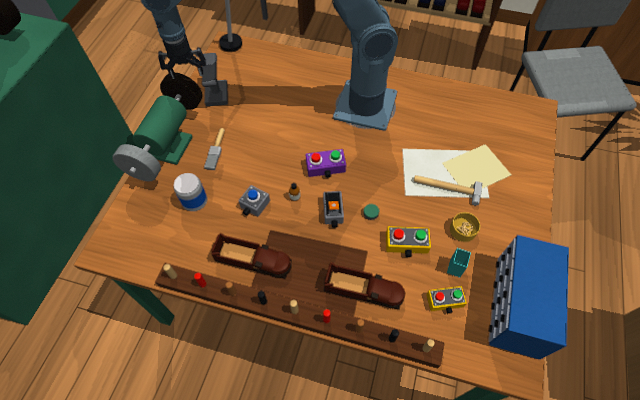

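View pics/side0.png

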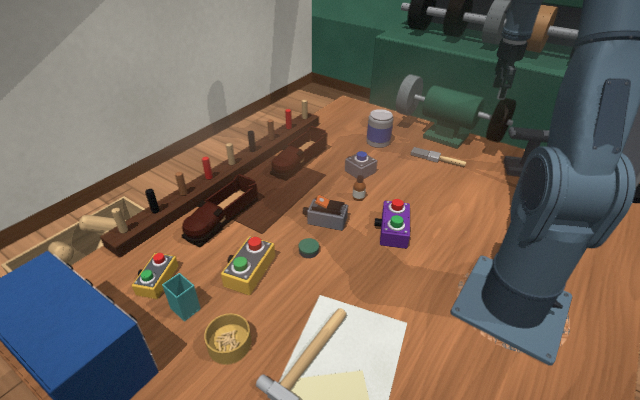

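The boxes with a red and a green button are purple (scene 326,162), larger yellow (scene 409,239; side 248,263) and smaller yellow (scene 448,299; side 155,273). The larger yellow one fits: it is not purple and is the bigger of the yellow pair. I'll confirm that in an enlarged crop.

Run:
```python
from h import *
def crop(f,x,y,w,h,k): return cv2.resize(cv2.imread(f'pics/{f}.png')[y:y+h,x:x+w],None,fx=k,fy=k,interpolation=cv2.INTER_CUBIC)
a=crop('scene0',380,220,100,100,4); b=crop('side0',130,220,160,90,4)[:, :400]
# top row: scene yellow (380,220), scene rocker+extr (235,175) ; bottom: side yellow(190,220), side rocker/extr (300,140)
b=crop('scene0',235,170,120,60,3); 
A=np.zeros((600,800,3),np.uint8)
A[:300,:400]=crop('scene0',380,220,100,75,4)
A[:300,400:]=crop('side0',140,225,133,100,3)[:300,:399].shape and cv2.resize(crop('side0',190,225,100,75,4),(400,300))
A[300:,:400]=cv2.resize(crop('scene0',235,175,120,90,1),(400,300),interpolation=cv2.INTER_CUBIC)
A[300:,400:]=crop('side0',290,145,100,75,4)*1+0
A[300:,:400]=cv2.resize(cv2.imread('pics/scene0.png')[165:240,240:360],(400,250)).shape and cv2.copyMakeBorder(cv2.resize(cv2.imread('pics/scene0.png')[165:240,240:360],(400,250),interpolation=cv2.INTER_CUBIC),0,50,0,0,0)
cv2.imwrite('pics/c1.png',A)
```

```text
(no output)
```

View pics/c1.png

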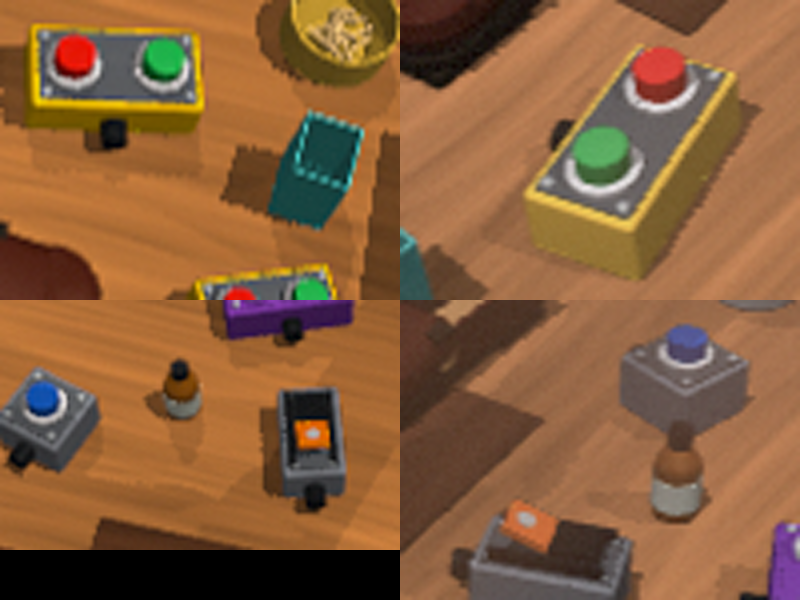

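The crop confirms the larger yellow box. Its green top is at scene (421,233) and side (240.5,260), the blue top at scene (253,194) and side (362,154), and the white dot at scene (334,205) and side (322,200).

Run:
```python
from h import *
a,b=load('scene0'),load('side0')
for n,p,q,z in [('green',(421.2,233.2),(240.5,260),74),('red',(398.6,232.7),(255,241.8),74),('blue',(252.9,193.8),(362.2,153.7),74),('dot',(333.8,205.2),(321.7,200),74)]:
    print(n,tri((a,*p),(b,*q)).round(1),at(a,*p,z).round(1),at(b,*q,z).round(1))
# rocker box corners in scene (top z=50): crop corners
for p in [(277,390),(340,388),(345,478),(282,497)]:
    print(at(a,240+p[0]/3.333,165+(p[1]-300)/3.333,50).round(1))
for n,x in (('purple',(326,162)),('bottlecap',(294,184)),('can',(187,180)),('carton',(461,255)),('smallyel',(448,294))): print(n,at(a,*x,80).round())
s=readout.read_state();q=s['tool_rot'];print(R.from_quat([q[1],q[2],q[3],q[0]]).as_matrix().round(3),s['time'])
```

```text
green [555.7 316.8  74.9] [557.3 320.   74. ] [555.1 312.7  74. ]
red [572.4 247.3  69.8] [576.3 249.4  74. ] [568.5 247.6  74. ]
blue [ 564.3 -262.2   69.3] [ 571.  -256.2   74. ] [ 560.  -262.7   74. ]
dot [531.9  16.1  71.3] [536.3  19.6  74. ] [529.1  14.4  74. ]
[481.9 -34.   50. ]
[460.9  28.3  50. ]
[562.9  61.5  50. ]
[601.7   6.7  50. ]
purple [377. -54.  80.]
bottlecap [ 497. -133.   80.]
can [ 586. -490.   80.]
carton [601. 453.  80.]
smallyel [740. 433.  80.]
[[ 0.909  0.418 -0.001]
 [ 0.418 -0.909  0.001]
 [-0.    -0.001 -1.   ]] 0.15
```

```bash
python3 -m jog '[[[0,0.5,-0.45,0,0],[0,0.98,-0.88,0,0],[0,0.98,-0.88,0,0],[0,0.98,-0.88,0,0],[0,0.98,-0.88,0,0],[0,0.98,-0.88,0,0],[0,0.98,-0.88,0,0],[0,0.98,-0.88,0,0],[0,0.98,-0.88,0,0],[0,0.98,-0.88,0,0],[0,0.98,-0.88,0,0],[0,0.98,-0.88,0,0]]]'
python3 -m jog '[[[0,0.98,-0.88,0,0],[0,0.98,-0.88,0,0],[0,0.98,-0.88,0,0],[0,0.98,-0.88,0,0],[0,0.98,-0.88,0,0],[0,0.98,-0.88,0,0],[0,0.5,-0.45,0,0],[0,0,0,0,0],[0,0,0,0,0],[0,0,0,0,0]]]'
python3 -c "
from h import *
c=snap('wrist','w1');s=c['state'];print(s['position'],s['tool_rot'],s['time'],s['width'])"
```

```text
time: 1.15
position: [422.1, -241.2, 231.2]
tool_rot: [0.0, 0.977, 0.214, -0.0]
force: [0.7, 0.5, 0.1]
width: 0.2
grasp_force: 0.0
time: 1.98
position: [506.4, -47.2, 231.0]
tool_rot: [0.0, 0.977, 0.213, -0.001]
force: [-0.9, 0.1, -0.8]
width: 0.2
grasp_force: 0.0
[506.42449783 -47.20263062 231.01155417] [ 2.77763643e-04  9.77016765e-01  2.13161619e-01 -5.35755162e-04] 1.9833 0.16583509788913878
```

View pics/w1.png

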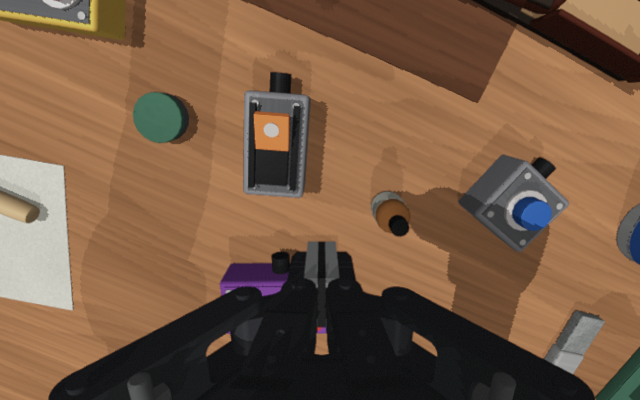

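The wrist view shows the white dot at (271,130) and the blue button's top at about (536,211).

Run:
```python
from h import *
a,b,w=load('scene0'),load('side0'),load('w1')
print(at(w,271,130,74),tri((a,333.8,205.2),(b,321.7,200),(w,271,130)),tri((b,321.7,200),(w,271,130)))
print(at(w,536,211,74),tri((a,252.9,193.8),(b,362.2,153.7),(w,536,211)))
for p in [(246,92),(308,93),(302,196),(245,195)]: print(at(w,*p,50).round(1))
s=readout.read_state();q=s['tool_rot'];M=R.from_quat([q[1],q[2],q[3],q[0]]).as_matrix()
print(M.T@(at(w,271,130,74)-s['position'])/25)
```

```text
[532.77105562  16.05379616  74.        ] [532.07897542  16.19595997  71.34560361] [531.08138284  14.97969851  73.3070242 ]
[ 570.67749362 -255.99848552   74.        ] [ 566.62705861 -261.74023948   69.10442677]
[553.   54.4  50. ]
[ 5.769e+02 -5.000e-01  5.000e+01]
[479.7 -36.9  50. ]
[455.6  18.3  50. ]
[ 2.02488579 -1.87811986  6.27979109]
```

```bash
python3 -m jog '[[[0,0.7,-0.6,0,0],[0,0.7,-0.6,0,0],[0,0.62,-0.68,0,0],[0,0,0,0.9,0],[0,0,0,1,0],[0,0,0,1,0],[0,0,0,1,0],[0,0,0,1,0],[0,0,0,0.7,0],[0,0,0,0,0],[0,0,0,0,0],[0,0,0,0,0]]]'
```

```text
time: 3.03
position: [534.0, 17.1, 92.4]
tool_rot: [0.0, 0.977, 0.213, 0.001]
force: [-0.1, 0.1, 0.3]
width: -0.0
grasp_force: 0.0
```

```bash
python3 -m jog '[[[0,0,0,0.3,0],[0,0,0,0.2,0],[0,0,0,0.15,0],[0,0,0,0.1,0],[0,0,0,0.1,0],[0,0,0,0.1,0],[0,0,0,0.1,0],[0,0,0,0,0],[0,0,0,0,0]]]'
```

```text
time: 3.78
position: [534.4, 18.2, 66.0]
tool_rot: [0.0, 0.977, 0.214, 0.001]
force: [0.8, -0.1, 11.8]
width: 0.3
grasp_force: 5.6
```

```bash
python3 -m jog '[[[0,0,0,0.08,0],[0,0,0,0.04,0],[0,0,0,0,0],[0,0,0,0,0]]]'; python3 -m jog '[[[0,0,0,-0.8,0],[0,0,0,-1,0],[0,0,0,-1,0],[0,0,0,-1,0],[0,-0.5,0.5,-0.8,0],[0,-0.5,0.8,0,0],[0,-0.5,0.9,0,0],[0,0,0,0,0],[0,0,0,0,0]]]'
python3 -c "
from h import *
c=snap('wrist','w2');s=c['state'];print(s['position'],s['time'])
i=cv2.imread('pics/w2.png');cv2.imwrite('pics/w2v.png',i)"
```

```text
time: 4.12
position: [534.6, 18.2, 65.6]
tool_rot: [0.001, 0.977, 0.214, 0.001]
force: [-9.8, -0.0, 41.9]
width: 0.1
grasp_force: 20.9
time: 4.87
position: [520.8, -49.6, 176.3]
tool_rot: [0.0, 0.977, 0.212, -0.001]
force: [-0.3, 0.9, 0.4]
width: 0.2
grasp_force: 0.0
[520.8170339  -49.55831229 176.31348461] 4.8667
```

View pics/w2v.png

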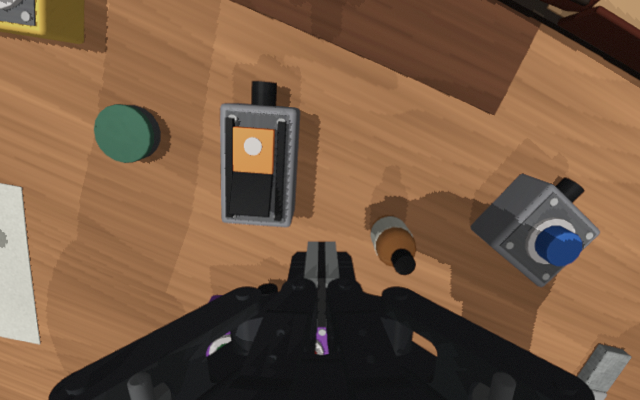

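The orange half is now lying level, and the force rose to 42 N with almost no travel, so the rocker is hard against its stop. The blue top is at about (566,244).

Run:
```python
from h import *
a,b,w,v=load('scene0'),load('side0'),load('w1'),load('w2')
print(at(v,566,244,74),tri((w,536,211),(v,566,244)),tri((w,536,211),(v,566,244),(a,252.9,193.8),(b,362.2,153.7)))
s=readout.read_state();q=s['tool_rot'];M=R.from_quat([q[1],q[2],q[3],q[0]]).as_matrix()
print(M.T@(np.array([568,-257,74])-s['position'])/25, tri((w,271,130),(v,253,147)))
```

```text
[ 571.49635891 -256.98323338   74.        ] [ 571.18643865 -254.29817297   76.44796431] [ 567.87178476 -261.93996732   68.9995623 ]
[-1.77398969  8.38954174  4.08713015] [525.8494529   22.27949968  21.5993859 ]
```

```bash
python3 -m jog '[[[0,-0.15,0.67,0,0],[0,-0.2,1,0,0],[0,-0.2,1,0,0],[0,-0.2,1,0,0],[0,-0.2,1,0,0],[0,-0.2,1,0,0],[0,-0.2,1,0,0],[0,-0.2,1,0,0],[0,-0.1,0.7,0,0],[0,0,0,0.7,0],[0,0,0,0.7,0],[0,0,0,0,0]]]'; python3 -c "
from h import *
c=snap('wrist','w3')"
```

```text
time: 5.92
position: [569.9, -252.7, 138.1]
tool_rot: [-0.002, 0.977, 0.215, -0.003]
force: [-0.9, 0.8, -1.1]
width: 0.3
grasp_force: 0.0
```

```bash
python3 -m jog '[[[0,0,0,0.6,0],[0,0,0,0.7,0],[0,0,0,0.6,0],[0,0,0,0,0],[0,0,0,0,0],[0,0,0,0,0]]]'; python3 -c "
from h import *
c=snap('side','s3');i=c['color'][120:200,310:415,::-1];d=snap('scene','s4')['color'][160:240,210:315,::-1]
cv2.imwrite('pics/s3v.png',cv2.resize(np.hstack([i,d]),None,fx=3.8,fy=3.8,interpolation=2))"
```

```text
time: 6.47
position: [573.1, -254.8, 95.9]
tool_rot: [0.0, 0.977, 0.214, 0.001]
force: [0.6, 0.1, 0.7]
width: -0.0
grasp_force: 0.0
```

View pics/s3v.png

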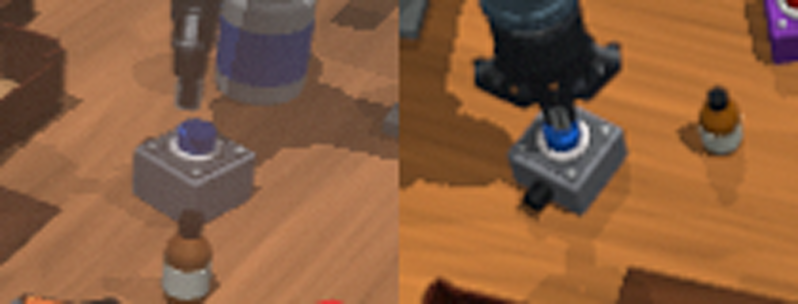

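The tip is about 22 mm above the blue button and about 4 mm to one side in the side view. I'll correct that and press.

```bash
python3 -m jog '[[[0,-0.16,0.06,0.2,0],[0,0,0,0.3,0],[0,0,0,0.2,0],[0,0,0,0.15,0],[0,0,0,0.1,0],[0,0,0,0.1,0],[0,0,0,0.1,0],[0,0,0,0.1,0],[0,0,0,0,0],[0,0,0,0,0]]]'
```

```text
time: 7.4
position: [568.7, -258.3, 65.6]
tool_rot: [0.0, 0.977, 0.214, -0.001]
force: [-10.1, 2.5, 24.4]
width: -0.0
grasp_force: 12.0
```

```bash
python3 -m jog '[[[0,0,0,0.06,0],[0,0,0,0,0],[0,0,0,0,0]]]';  python3 -m jog '[[[0,0,0,-0.8,0],[0,0,0,-1,0],[0,0,0,-1,0],[0,0,0,-1,0],[0,0,0,-0.8,0],[0,0.2,-0.5,0,0],[0,0.43,-1,0,0],[0,0.43,-1,0,0],[0,0.43,-1,0,0],[0,0.43,-1,0,0],[0,0.43,-1,0,0],[0,0.43,-1,0,0]]]'
python3 -m jog '[[[0,0.43,-1,0,0],[0,0.43,-1,0,0],[0,0.43,-1,0,0],[0,0.43,-1,0,0],[0,0.43,-1,0,0],[0,0.43,-1,0,0],[0,0.43,-1,0,0],[0,0.43,-1,0,0],[0,0.43,-1,0,0],[0,0.2,-0.5,0,0],[0,0,0,0,0],[0,0,0,0,0]]]'
python3 -c "
from h import *
c=snap('wrist','w4');s=c['state'];print(s['position'],s['time']);snap('side','s5')"
```

```text
time: 7.65
position: [568.7, -258.3, 65.4]
tool_rot: [0.0, 0.977, 0.214, -0.001]
force: [-13.9, 3.5, 35.1]
width: -0.0
grasp_force: 17.3
time: 8.65
position: [564.0, -79.4, 176.1]
tool_rot: [-0.0, 0.977, 0.214, -0.0]
force: [0.2, 0.0, 0.7]
width: -0.0
grasp_force: 0.0
time: 9.65
position: [557.2, 176.8, 176.2]
tool_rot: [0.0, 0.977, 0.214, -0.0]
force: [-0.2, -1.1, -0.5]
width: 0.0
grasp_force: 0.0
[557.24548456 176.79796351 176.24423184] 9.65
```

View pics/w4.png

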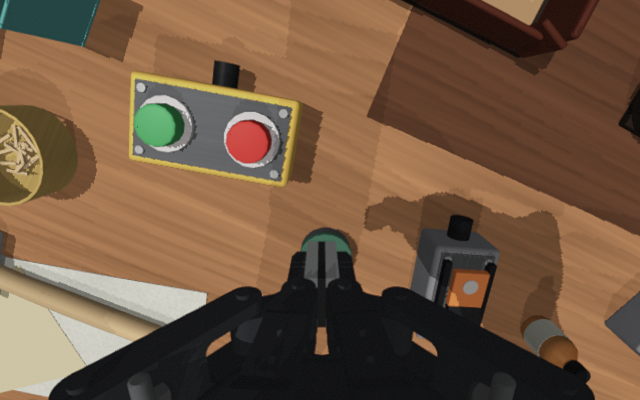

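The green top is at about (158,125) and the red at (247,142). The rocker is still on.

Run:
```python
from h import *
a,b,v=load('scene0'),load('side0'),load('w4')
for w,p,q in [((158,125),(421.2,233.2),(240.5,260)),((247,142),(398.6,232.7),(255,241.8))]:
    print(at(v,*w,74),tri((a,*p),(b,*q),(v,*w)),tri((b,*q),(v,*w)))
s=readout.read_state();q=s['tool_rot'];M=R.from_quat([q[1],q[2],q[3],q[0]]).as_matrix()
print(M.T@(at(v,158,125,74)-s['position'])/25)
```

```text
[558.90603483 313.80065359  74.        ] [556.89951401 315.74271981  73.23729312] [557.38485823 313.05465848  72.78153315]
[575.03704672 247.45823506  74.        ] [573.09006856 247.5414825   69.8005304 ] [572.79631114 246.48586138  70.12612336]
[ 2.35879971 -5.05110746  4.08598019]
```

```bash
python3 -m jog '[[[0,0.3,-0.7,0,0],[0,0.45,-1,0,0],[0,0.45,-1,0,0],[0,0.45,-1,0,0],[0,0.45,-0.9,0,0],[0,0.26,-0.5,0,0],[0,0,0,0.6,0],[0,0,0,1,0],[0,0,0,0.9,0],[0,0,0,0.7,0],[0,0,0,0,0],[0,0,0,0,0]]]'
```

```text
time: 10.75
position: [558.2, 315.2, 96.1]
tool_rot: [0.001, 0.977, 0.213, -0.001]
force: [-0.1, 0.0, 0.1]
width: -0.1
grasp_force: 0.0
```

```bash
python3 -m jog '[[[0,0,0,0.2,0],[0,0,0,0.3,0],[0,0,0,0.2,0],[0,0,0,0.15,0],[0,0,0,0.1,0],[0,0,0,0.1,0],[0,0,0,0.1,0],[0,0,0,0.1,0],[0,0,0,0.03,0],[0,0,0,0,0],[0,0,0,0,0]]]'
```

```text
time: 11.67
position: [557.9, 317.2, 65.9]
tool_rot: [0.0, 0.977, 0.214, -0.0]
force: [-4.5, -4.0, 12.3]
width: -0.1
grasp_force: 6.0
```

Force is rising at z≈66, so I'll push a little more, retract, and check all three.

```bash
python3 -m jog '[[[0,0,0,0.08,0],[0,0,0,0.04,0],[0,0,0,0,0],[0,0,0,0,0]]]'; python3 -m jog '[[[0,0,0,-0.8,0],[0,0,0,-1,0],[0,0,0,-1,0],[0,0,0,-1,0],[0,0,0,-1,0],[0,-1,0,-0.5,0],[0,-1,0,0,0],[0,-1,0,0,0],[0,-1,0,0,0],[0,0,0,0,0],[0,0,0,0,0],[0,0,0,0,0]]]'
python3 -c "
from h import *
a=snap('side','f1')['color'][:,:,::-1];b=snap('scene','f2')['color'][:,:,::-1]
f=lambda i,x,y:cv2.resize(i[y:y+75,x:x+100],(400,300),interpolation=2)
cv2.imwrite('pics/fv.png',np.vstack([np.hstack([f(a,290,145),f(a,190,225)]),np.hstack([f(b,240,165),f(b,380,220)])]))"
```

```text
time: 12.0
position: [558.0, 317.2, 65.5]
tool_rot: [0.001, 0.977, 0.214, 0.0]
force: [-9.9, -7.9, 32.2]
width: -0.1
grasp_force: 16.3
time: 13.0
position: [468.0, 276.0, 194.6]
tool_rot: [-0.0, 0.977, 0.214, 0.001]
force: [1.4, -1.0, -0.1]
width: -0.2
grasp_force: 0.0
```

View pics/fv.png

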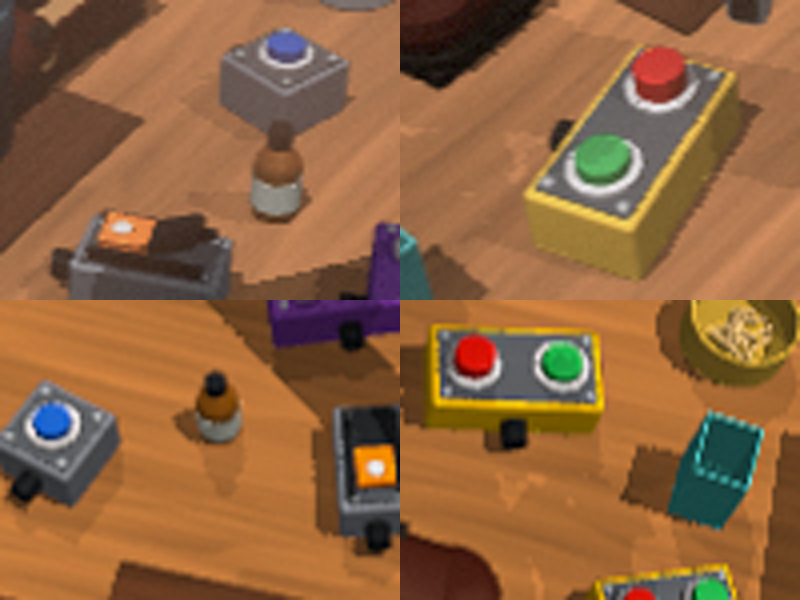

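The pictures show the rocker level on its orange side, the blue and green buttons in, and the red one still out. The robot is clear of everything.

```bash
python3 -c "
from cell import workorder
print(workorder.finish_job())"
```

```text
the job is handed in; nothing more can be done
None
```

I switched the power rocker on, then pushed the blue extractor button and the green start button fully in, in that order; the red stop button and everything else on the bench were left alone, and the job was handed in at about 13 s.

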